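# Load the reagent stands by cap colour

### The job

Load the reagent station: pick out the four white bottles and set each one gently, upright and fully down, into the round stand whose collar has the same colour as its cap (yellow, pink, blue, black). Leave the two glass vials with the red and green caps standing where they are.

Things in the scene. Friction and masses are not known exactly. Their poses are not given: they have to be found in the camera images.
- bottle_yellow: small upright white-bodied round bottle with a yellow screw cap, 68 mm tall, 26 mm diameter (body and cap nearly the same width), about 30 g, loose on the worktop; origin at the centre of its underside, z up along its axis
- bottle_pink: small upright white-bodied round bottle with a pink screw cap, 64 mm tall, 26 mm diameter (body and cap nearly the same width), about 30 g, loose on the worktop; origin at the centre of its underside, z up along its axis
- bottle_blue: small upright white-bodied round bottle with a blue screw cap, 60 mm tall, 26 mm diameter (body and cap nearly the same width), about 30 g, loose on the worktop; origin at the centre of its underside, z up along its axis
- bottle_black: small upright white-bodied round bottle with a black screw cap, 62 mm tall, 26 mm diameter (body and cap nearly the same width), about 30 g, loose on the worktop; origin at the centre of its underside, z up along its axis
- vial_red: short clear glass vial with amber or dark brown contents and a white label and a red screw cap, 46 mm tall, 22 mm diameter, about 20 g, standing loose on the worktop; not to be moved; origin at the centre of its underside, z up
- vial_green: short clear glass vial with amber or dark brown contents and a white label and a green screw cap, 46 mm tall, 22 mm diameter, about 20 g, standing loose on the worktop; not to be moved; origin at the centre of its underside, z up
- stand_yellow: low round bottle stand with a yellow collar and a yellow floor inside, fixed to the worktop; foot 68 mm diameter, collar 62 mm outside; open well 46 mm inside diameter, its floor 6 mm and its rim 20 mm above the worktop; origin at its centre on the worktop, z up
- stand_pink: low round bottle stand with a pink collar and a pink floor inside, fixed to the worktop; foot 68 mm diameter, collar 62 mm outside; open well 46 mm inside diameter, its floor 6 mm and its rim 20 mm above the worktop; origin at its centre on the worktop, z up
- stand_blue: low round bottle stand with a blue collar and a blue floor inside, fixed to the worktop; foot 68 mm diameter, collar 62 mm outside; open well 46 mm inside diameter, its floor 6 mm and its rim 20 mm above the worktop; origin at its centre on the worktop, z up
- stand_black: low round bottle stand with a black collar and a black floor inside, fixed to the worktop; foot 68 mm diameter, collar 62 mm outside; open well 46 mm inside diameter, its floor 6 mm and its rim 20 mm above the worktop; origin at its centre on the worktop, z up

How it is judged:
By the outcome, as a careful person would: the job done as asked, in the order asked, and still so for the second after the job is handed in, with the robot touching nothing.
It also fails if it takes over 88 s, if anything falls off the work surface, if the arm or the gripper's body presses on something with over 40 N, if the wrist force passes 120 N, or if a joint passes its speed limit or range.

### The arm

A 7-joint arm with a two-finger parallel gripper is mounted at the origin on a cart in front of the work surface, level with it; the furniture and walls round the work are solid. World frame = base frame: x ahead of the robot, y to its left, z up, the work surface at z = 0. Lengths are in m, angles in rad, forces in N, time in s.
With the tool pointing down it reaches from about 0.425 to 0.875 m from the base axis. Payload 4.7 kg.
Tool frame: the origin (TCP) lies between the finger pads; the fingertips stand 22 mm ahead of it and the grasp point (between the pads) lies 3 mm ahead of it; z points along the fingers, y is the line along which they close (so a half turn about z gives the same grasp; the last joint's range is limited). The gripper opens to 87 mm and grips with 3 to 60 N. Pads are 19 mm wide; open, the fingers measure 117 mm over their backs; the gripper's body (75 mm by 190 mm) begins 51 mm behind the grasp point.
Start: joints at [1.267, 0.321, -0.07, 1.45, 0.023, 1.371, -0.057], TCP at [0.203, -0.617, 0.245] pointing down, gripper open.
Joint ranges: [-2.86, 2.86], [-0.3, 2.09], [-1.38, 1.24], [0.06, 2.45], [-1.56, 4.7], [0.09, 2.05], [-2.69, 2.69]. Speed limits (rad/s): [2.57, 2.57, 3.14, 3.14, 3.14, 3.14, 3.14].

### API

Orientations are given as a rotation vector (axis times angle).
In Python, from bench import ctrl gives the robot as it stands. The module is installed in compiled form; this text tells all that it offers.
- The arm moves only by the tool send_rows, never from a script. Its argument "motion" is a list of rows, each an object with "claw": the opening, from -1 (shut) to 1 (fully open); "slide": the shift along the tool's x, y, z in mm, a list of three; "delta_rot": the turn, a rotation vector about the tool's x, y, z in rad, a list of three. In form: [{"claw": claw, "slide": [x, y, z], "delta_rot": [ax, ay, az]}, ...]. A call has 1 to 5 rows; each row is the pose to reach, as a shift and turn from the pose commanded when the call began, along the tool's axes at that moment; what a row does not reach only later rows make up. A row lasts 1/10 s, in which the tool goes at most 50 mm and 8.59 degrees, less where a joint would pass 70% of its speed; a pose out of reach is approached as far as the arm can. A call with a gripper value outside its range is refused whole. The fingers move at their own pace and stop on an object; "grip_force" is the grip in N (left out, the last holds). Time passes only in rows, so rows that repeat a pose let the fingers close. It gives the time, the measured TCP pose, the force, the opening and the grip force at its end, in the units of the state.
- ctrl.get_state(): the state, without advancing time (a new reading comes with each control period).
- ctrl.get_image(name): name is "scene" or "side" or "wrist"; returns a dict with "color" (384x512x3 uint8, blue, green, red), "fx", "fy", "cx", "cy" (pixels), "k1" (the pictures are not rectified: a ray, as slopes to the right and down, at radius r is drawn at 1 + k1 r^2 times it, then the intrinsics apply), "pose" (4x4, takes a point from camera to world coordinates). Camera axes: x right, y down, z forward; pixel columns grow to the right and rows downward; lengths in m; the calibration is good to about 2 mm. A picture is of the moment at which its call begins. There is no depth.
- ctrl.close_job(): hands the job in; it is judged then, once.
The state is a dict: "time": time; "joint_positions": joint angles; "qd": joint speeds; "joint_torque": joint torques, N m; "position": TCP position; "tool_rot": TCP orientation; "ft_force": force on the tool from outside, world axes, zero at the start; "torque": the same for the moment, N m; "grip_width": opening from 0.0 (shut) to 1.0 (fully open); "grip_force": force on a finger pad.
Only numpy, scipy, OpenCV 4.12 (cv2) and the standard library are available. Lean on these libraries where they do the work, as an engineer would, in place of code of your own. Each camera call takes 0.05 s, during which the arm holds its last target. There are 200 camera calls.

## Working session

There is one attempt and no reset: what is moved stays moved. The work goes in short steps, Python scripts to look and compute and a tool call to move; the robot and the scene stay as the last step left them, time stands still between calls to the robot, and variables do not carry over. Pictures are saved under pics/ and viewed, at most 14 in all, crops included, and the job is handed in when it is done.

Besides the shell and the picture viewer there is one more tool, called by a JSON object that holds its "api" and its "payload", one argument or row to a line. send_rows: Moves the arm, as the interface text tells. Its arguments: {"type":"object","properties":{"motion":{"type":"array","items":{"type":"object","properties":{"claw":{"type":"number"},"slide":{"type":"array","items":{"type":"number"}},"delta_rot":{"type":"array","items":{"type":"number"}}}}},"grip_force":{"type":"number"}},"required":["motion"]}

```bash
mkdir -p pics
python3 - <<'E'
from bench import ctrl
import cv2,numpy as np
print(ctrl.get_state())
for n in("scene","side","wrist"):
    d=ctrl.get_image(n);cv2.imwrite(f"pics/{n}0.png",d["color"])
    print(n,{k:d[k] for k in("fx","fy","cx","cy","k1")},np.round(d["pose"],3).tolist())
E
```

```text
{'time': 0.0, 'joint_positions': array([ 1.26708976,  0.32184315, -0.07004661,  1.45167837,  0.02260854,
        1.37076534, -0.05688402]), 'qd': array([-3.49610078e-05, -1.73512334e-03,  1.44491600e-04,  2.64955477e-03,
       -1.73283423e-04, -2.80497048e-04, -6.36476316e-04]), 'joint_torque': array([-4.50955504e-04, -4.91294968e+01, -4.04618857e-01, -3.12530065e+01,
       -6.41140994e-02,  4.37477406e-02,  2.22870767e-04]), 'position': array([ 0.20288716, -0.61699555,  0.24344638]), 'tool_rot': array([-3.10017150e+00, -4.96835390e-01,  6.54418558e-04]), 'ft_force': array([-0.19566313,  0.40676839, -0.18010146]), 'torque': array([ 0.00838775, -0.02772424, -0.01447179]), 'grip_force': 0.0, 'grip_width': 1.0010021186041664}
scene {'fx': 458.21395718163114, 'fy': 458.21395718163114, 'cx': 262.3383508904209, 'cy': 185.95224750062064, 'k1': -0.15540650848842036} [[-0.487, -0.573, 0.66, -0.156], [-0.873, 0.326, -0.361, 0.402], [-0.008, -0.752, -0.659, 0.755], [0.0, 0.0, 0.0, 1.0]]
side {'fx': 400.9275399065621, 'fy': 400.9275399065621, 'cx': 262.6396667410909, 'cy': 190.95645926839623, 'k1': -0.04512719624145704} [[0.993, -0.087, 0.082, 0.446], [-0.118, -0.627, 0.77, -0.792], [-0.016, -0.774, -0.633, 0.688], [0.0, 0.0, 0.0, 1.0]]
wrist {'fx': 270.74544805270193, 'fy': 270.74544805270193, 'cx': 255.5181414251734, 'cy': 195.28992025858045, 'k1': 0.004585426266292501} [[0.313, -0.912, -0.265, 0.276], [-0.95, -0.301, -0.085, -0.593], [-0.002, 0.279, -0.96, 0.383], [0.0, 0.0, 0.0, 1.0]]
```

View pics/scene0.png

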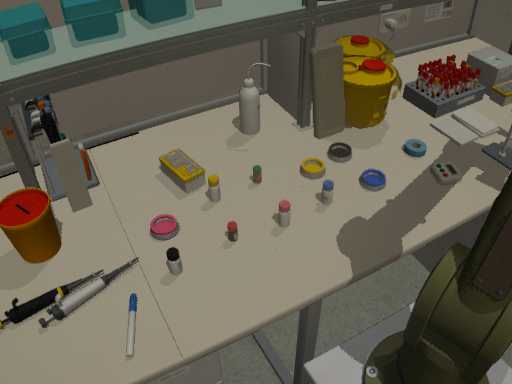

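View pics/side0.png

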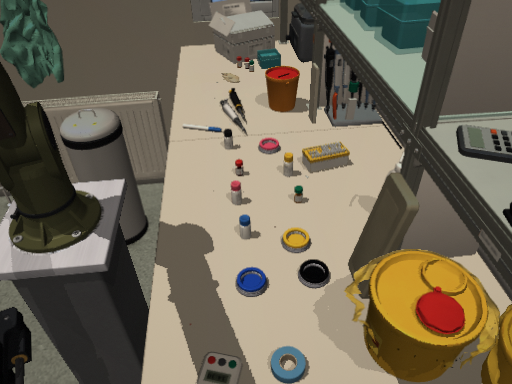

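Scene view: caps at yellow (213,181), pink (284,205), blue (327,186) and black (173,254); stands at pink (165,227), yellow (313,168), black (340,152) and blue (373,179). The blue ring at (415,148) is tape. The side view agrees: caps (289,157), (236,186), (245,220), (228,132); stands (269,145), (296,239), (314,273), (252,281).

```bash
cat > h.py <<'E'
import cv2,numpy as np
from scipy.optimize import least_squares
from bench import ctrl
def ray(d,uv):
    K=np.array([[d["fx"],0,d["cx"]],[0,d["fy"],d["cy"]],[0,0,1]])
    p=cv2.undistortPoints(np.array([[uv]],float),K,np.array([d["k1"],0,0,0.]))[0,0]
    # exact inverse of q=p(1+k1 r^2)
    v=d["pose"][:3,:3]@np.array([p[0],p[1],1]);return d["pose"][:3,3],v/np.linalg.norm(v)
def tri(rs):
    A=sum(np.eye(3)-np.outer(v,v) for o,v in rs);b=sum((np.eye(3)-np.outer(v,v))@o for o,v in rs)
    X=np.linalg.solve(A,b);return X,max(np.linalg.norm(np.cross(X-o,v)) for o,v in rs)
def plane(r,z):
    o,v=r;return o+v*(z-o[2])/v[2]
def mask(img,c):
    H,S,V=[a.astype(int) for a in cv2.split(cv2.cvtColor(img,cv2.COLOR_BGR2HSV))]
    m={"yellow":(abs(H-25)<7)&(S>150)&(V>70),"pink":((H>165)|(H<3))&(S>70)&(V>70),"blue":(abs(H-112)<14)&(S>110)&(V>50),"black":(V<75)&(S<110),
       "red":((H>170)|(H<6))&(S>150)&(V>50),"green":(abs(H-75)<20)&(S>80)}[c]
    return m.astype(np.uint8)
def blob(img,c,uv,r=14):
    m=mask(img,c);k,l,s,cen=cv2.connectedComponentsWithStats(m)
    y,x=np.mgrid[:384,:512];n=np.bincount(l[(np.hypot(x-uv[0],y-uv[1])<r)&(l>0)],minlength=k)
    i=n.argmax();pts=np.argwhere(l==i)[:,::-1];hull=cv2.convexHull(pts.astype(np.int32))
    M=cv2.moments(hull);c=(M["m10"]/M["m00"],M["m01"]/M["m00"]) if M["m00"] else cen[i]
    return c,s[i].tolist()
E
cat > m.py <<'E'
from h import *
a,b=ctrl.get_image("scene"),ctrl.get_image("side")
T={"cap":{"yellow":((213,181),(289,157)),"pink":((284,205),(236,186)),"blue":((327,186),(245,220)),"black":((173,254),(228,132)),"red":((232,227),(239,163)),"green":((257,169),(298,189))},
"stand":{"yellow":((313,168),(296,239)),"pink":((165,227),(269,145)),"blue":((373,179),(252,281)),"black":((340,152),(314,273))}}
for k in T:
  for c,(p,q) in T[k].items():
    (u,s),(v,t)=blob(a["color"],c,p),blob(b["color"],c,q)
    X,e=tri([ray(a,u),ray(b,v)]);print(k,c,np.round(X,4),"err",round(e,4),s,t)
E
python3 m.py
python3 - <<'E'
import cv2
i=cv2.imread('pics/scene0.png')[120:300,130:430];cv2.imwrite('pics/c1.png',cv2.resize(i,None,fx=2.6,fy=2.6))
E
```

```text
cap yellow [0.6155 0.1116 0.0589] err 0.0003 [208, 175, 10, 12, 99] [284, 153, 9, 9, 69]
cap pink [0.4621 0.0085 0.0562] err 0.0001 [279, 200, 11, 12, 94] [231, 181, 10, 10, 83]
cap blue [ 0.4751 -0.1199  0.0553] err 0.0009 [324, 181, 9, 6, 41] [240, 215, 10, 11, 91]
cap black [0.4552 0.2749 0.0531] err 0.0002 [167, 247, 12, 14, 138] [224, 129, 8, 8, 53]
cap red [0.4777 0.1309 0.04  ] err 0.0002 [228, 222, 9, 9, 64] [235, 160, 7, 7, 36]
cap green [ 0.622  -0.0101  0.0419] err 0.0011 [254, 166, 7, 5, 27] [295, 186, 8, 8, 50]
stand yellow [ 0.5888 -0.1544  0.0166] err 0.0002 [301, 158, 24, 16, 238] [283, 228, 26, 20, 369]
stand pink [0.5793 0.2548 0.0157] err 0.0 [150, 214, 28, 22, 416] [259, 138, 20, 12, 177]
stand blue [ 0.4742 -0.2617  0.0171] err 0.0001 [362, 169, 23, 17, 230] [237, 268, 29, 24, 500]
stand black [ 0.6115 -0.2558  0.0123] err 0.0004 [327, 143, 24, 16, 268] [299, 260, 31, 25, 533]
```

View pics/c1.png

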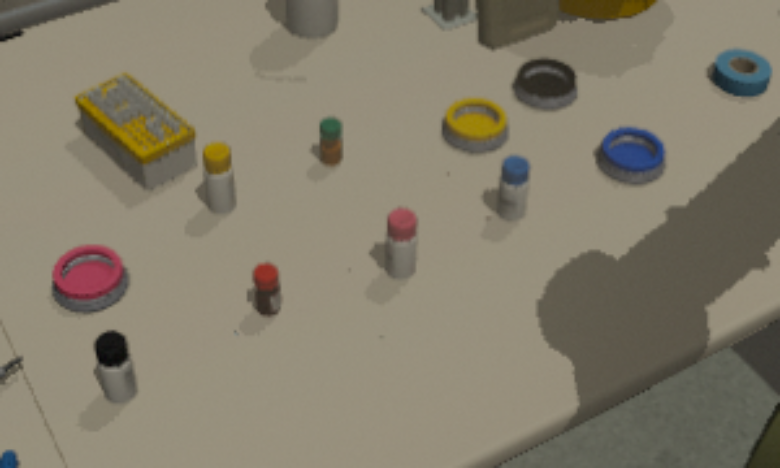

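View pics/wrist0.png

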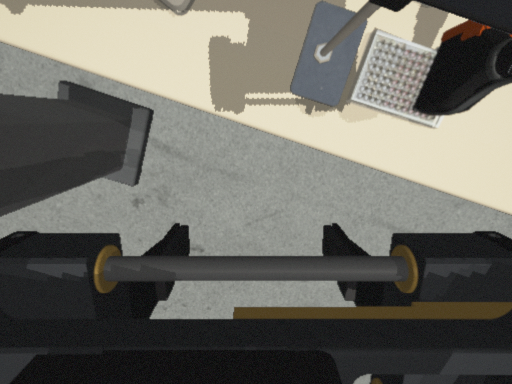

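Crop and side views confirm the layout and the heights fit the text. The wrist camera sees only the cart edge so far. Next I'll check the slab and bin clearance.

Run:
```python
from h import *
a=ctrl.get_image("scene");b=ctrl.get_image("side")
for p in [(317,138),(344,127),(350,113),(385,120)]: print(p,plane(ray(a,p),0).round(3))
for p in [(351,263),(374,280),(410,195),(360,330)]: print(p,plane(ray(b,p),0).round(3))
for p,q in [((313,50),(398,174)),((340,43),(416,190)),((305,125),(385,150))]:print(tri([ray(a,p),ray(b,q)]))
```

```text
(317, 138) [ 0.704 -0.248  0.   ]
(344, 127) [ 0.711 -0.35   0.   ]
(350, 113) [ 0.764 -0.413  0.   ]
(385, 120) [ 0.681 -0.483  0.   ]
(351, 263) [ 0.7   -0.233  0.   ]
(374, 280) [ 0.735 -0.285  0.   ]
(410, 195) [ 0.923 -0.026  0.   ]
(360, 330) [ 0.67  -0.396  0.   ]
(array([ 0.75010568, -0.24744953,  0.25148095]), np.float64(0.0010544159113457686))
(array([ 0.74279647, -0.32190703,  0.26628882]), np.float64(0.00965208920468148))
(array([ 0.70967525, -0.15092298,  0.16670827]), np.float64(0.08914073717380115))
```

```bash
cat > go.py <<'E'
# chain of world waypoints (x,y,z mm, heading deg of tool x) -> slide/turn per call from the measured pose
import sys,json
from h import *
from scipy.spatial.transform import Rotation as R
s=ctrl.get_state();p=s["position"]*1e3;Q=R.from_rotvec(s["tool_rot"])
print("t",round(s["time"],2),"p",p.round(1),"F",s["ft_force"].round(1))
for x,y,z,h in json.loads(sys.argv[1]):
    a=np.radians(h);N=R.from_matrix(np.array([[np.cos(a),np.sin(a),0],[np.sin(a),-np.cos(a),0],[0,0,-1]]))
    t=np.array([x,y,z],float);print("slide",Q.inv().apply(t-p).round(1).tolist(),"rot",(Q.inv()*N).as_rotvec().round(3).tolist());p,Q=t,N
E
python3 go.py "[[326,-400,235,58.5],[430,-220,220,98.5],[530,-40,180,138.5],[618,112,160,178.5]]"
```

```text
t 0.35 p [ 203.  -617.4  244.3] F [-0.6 -0.7  0.6]
slide [184.7, -168.1, 9.4] rot [-0.0, -0.0, -0.703]
slide [207.8, -5.4, 15.0] rot [0.0, 0.0, -0.698]
slide [163.2, 125.5, 40.0] rot [0.0, 0.0, -0.698]
slide [34.8, 172.2, 20.0] rot [0.0, 0.0, -0.698]
```

{"api": "send_rows", "payload": {
  "motion": [
    {"claw":1,"slide":[37,-34,2],"delta_rot":[0,0,-0.14]},
    {"claw":1,"slide":[74,-67,4],"delta_rot":[0,0,-0.28]},
    {"claw":1,"slide":[111,-101,6],"delta_rot":[0,0,-0.42]},
    {"claw":1,"slide":[148,-134,8],"delta_rot":[0,0,-0.56]},
    {"claw":1,"slide":[185,-168,9],"delta_rot":[0,0,-0.7]}
  ],
  "grip_force": 12
}}

```text
time: 0.85
position: [0.3269, -0.3984, 0.2356]
tool_rot: [2.739, 1.538, -0.0]
ft_force: [0.6, -0.2, -0.0]
grip_width: 0.997
grip_force: 0.0
```

Tracks well; the next three go together.

{"api": "send_rows", "payload": {
  "motion": [
    {"claw":0.6,"slide":[42,-1,3],"delta_rot":[0,0,-0.14]},
    {"claw":0.6,"slide":[83,-2,6],"delta_rot":[0,0,-0.28]},
    {"claw":0.6,"slide":[125,-3,9],"delta_rot":[0,0,-0.42]},
    {"claw":0.6,"slide":[166,-4,12],"delta_rot":[0,0,-0.56]},
    {"claw":0.6,"slide":[208,-5,15],"delta_rot":[0,0,-0.7]}
  ]
}}

```text
time: 1.35
position: [0.4318, -0.2193, 0.2208]
tool_rot: [2.045, 2.383, -0.001]
ft_force: [1.1, -0.2, -0.1]
grip_width: 0.804
grip_force: 0.0
```

{"api": "send_rows", "payload": {
  "motion": [
    {"claw":0.6,"slide":[33,25,8],"delta_rot":[0,0,-0.14]},
    {"claw":0.6,"slide":[65,50,16],"delta_rot":[0,0,-0.28]},
    {"claw":0.6,"slide":[98,75,24],"delta_rot":[0,0,-0.42]},
    {"claw":0.6,"slide":[130,100,32],"delta_rot":[0,0,-0.56]},
    {"claw":0.6,"slide":[163,125,40],"delta_rot":[0,0,-0.7]}
  ]
}}

```text
time: 1.85
position: [0.5317, -0.0399, 0.1806]
tool_rot: [1.104, 2.94, -0.001]
ft_force: [0.7, -0.1, -0.5]
grip_width: 0.8
grip_force: 0.0
```

{"api": "send_rows", "payload": {
  "motion": [
    {"claw":0.6,"slide":[7,34,4],"delta_rot":[0,0,-0.14]},
    {"claw":0.6,"slide":[14,69,8],"delta_rot":[0,0,-0.28]},
    {"claw":0.6,"slide":[21,103,12],"delta_rot":[0,0,-0.42]},
    {"claw":0.6,"slide":[28,138,16],"delta_rot":[0,0,-0.56]},
    {"claw":0.6,"slide":[35,172,20],"delta_rot":[0,0,-0.72]}
  ]
}}

```text
time: 2.35
position: [0.6194, 0.112, 0.1604]
tool_rot: [0.013, 3.141, -0.0]
ft_force: [0.5, 0.2, 0.4]
grip_width: 0.798
grip_force: 0.0
```

```bash
python3 - <<'E'
from h import *
w=ctrl.get_image("wrist");cv2.imwrite("pics/w1.png",w["color"]);np.save("pics/w1.npy",w,allow_pickle=True)
E
python3 go.py "[[616,112,160,180],[616,112,45,180]]"
```

```text
t 2.4 p [620.3 118.8 159.7] F [1.2 4.1 0.7]
slide [4.3, -6.8, -0.4] rot [0.007, 0.001, 0.003]
slide [0.0, 0.0, 115.0] rot [0.0, 0.0, 0.0]
```

View pics/w1.png

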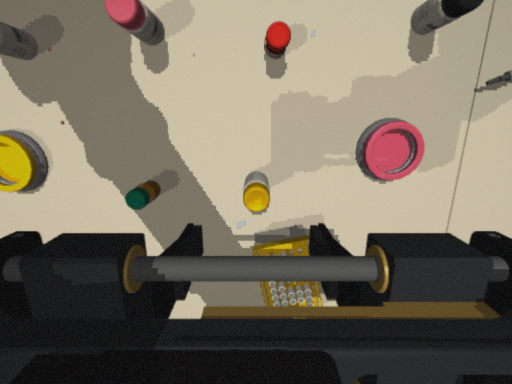

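Wrist view: yellow cap top at about (256,198), pink stand at (391,150), green vial at (140,196) and the box beyond the fingers. The state was still ringing, so I'll take another image.

```bash
python3 - <<'E'
from h import *
s=ctrl.get_state();w=ctrl.get_image("wrist")
print(s["position"].round(4))
def topc(c,uv,z,r=14):
    u,st=blob(w["color"],c,uv,r);print(c,np.round(u,1),st,plane(ray(w,u),z).round(4))
topc("yellow",(256,198),.064);topc("pink",(391,150),.018,30);topc("red",(278,37),.041);topc("green",(137,197),.041);topc("pink",(127,12),.058)
topc("yellow",(10,160),.018,30)
E
python3 go.py "[[616,112,160,180]]"
```

```text
[0.6203 0.1188 0.1597]
yellow [247.9 196. ] [235, 182, 26, 29, 605] [0.6131 0.1126 0.064 ]
pink [386.1 150.5] [356, 121, 61, 60, 2600] [0.5774 0.2549 0.018 ]
red [270.6  35. ] [259, 20, 24, 31, 574] [0.4777 0.1319 0.041 ]
green [128.7 196.1] [117, 186, 24, 21, 393] [ 0.6201 -0.006   0.041 ]
pink [118.1  10.9] [96, 0, 41, 27, 652] [0.4664 0.0132 0.058 ]
yellow [ 10.2 161.6] [0, 133, 26, 55, 1032] [ 0.59  -0.134  0.018]
t 2.45 p [618.9 116.9 159.8] F [ 0.2  0.3 -0.1]
slide [2.9, -4.9, -0.2] rot [0.005, -0.001, -0.005]
```

{"api": "send_rows", "payload": {
  "motion": [
    {"claw":0.3,"slide":[4,-2,20],"delta_rot":[0,0,0]},
    {"claw":0.3,"slide":[4,-2,40],"delta_rot":[0,0,0]},
    {"claw":0.3,"slide":[4,-2,50],"delta_rot":[0,0,0]},
    {"claw":0.3,"slide":[4,-2,50],"delta_rot":[0,0,0]},
    {"claw":0.3,"slide":[4,-2,50],"delta_rot":[0,0,0]}
  ]
}}

```text
time: 2.95
position: [0.6149, 0.1088, 0.1112]
tool_rot: [0.023, 3.141, -0.0]
ft_force: [-0.2, 1.1, 0.0]
grip_width: 0.654
grip_force: 0.0
```

```bash
python3 go.py "[[613.5,112.5,45,180]]"
```

```text
t 2.95 p [614.9 108.8 111.2] F [-0.2  1.1  0. ]
slide [1.5, 3.7, 66.2] rot [-0.0, 0.001, -0.015]
```

{"api": "send_rows", "payload": {
  "motion": [
    {"claw":0.3,"slide":[1.5,3,25],"delta_rot":[0,0,0]},
    {"claw":0.3,"slide":[1.5,3,50],"delta_rot":[0,0,0]},
    {"claw":0.3,"slide":[1.5,3,66],"delta_rot":[0,0,0]},
    {"claw":0.3,"slide":[1.5,3,66],"delta_rot":[0,0,0]},
    {"claw":-0.2,"slide":[1.5,3,66],"delta_rot":[0,0,0]}
  ]
}}

```text
time: 3.45
position: [0.6137, 0.1121, 0.0454]
tool_rot: [0.022, 3.141, 0.0]
ft_force: [-0.4, 0.3, 0.3]
grip_width: 0.617
grip_force: 0.0
```

{"api": "send_rows", "payload": {
  "motion": [
    {"claw":-0.7,"slide":[0,0,0],"delta_rot":[0,0,0]},
    {"claw":-0.7,"slide":[0,0,0],"delta_rot":[0,0,0]},
    {"claw":-0.7,"slide":[0,0,0],"delta_rot":[0,0,0]},
    {"claw":-0.7,"slide":[0,0,0],"delta_rot":[0,0,0]},
    {"claw":-0.7,"slide":[0,0,0],"delta_rot":[0,0,0]}
  ],
  "grip_force": 12
}}

```text
time: 3.95
position: [0.6136, 0.112, 0.0451]
tool_rot: [0.022, 3.141, -0.0]
ft_force: [-0.3, 0.6, 1.7]
grip_width: 0.298
grip_force: 12.0
```

```bash
python3 go.py "[[613.5,112.5,130,180],[603,-30,150,180],[589,-154,150,180],[589,-154,57,180],[589,-154,52,180]]"
```

```text
t 3.95 p [613.6 112.   45.1] F [-0.3  0.6  1.7]
slide [-0.0, 0.4, -84.9] rot [-0.0, 0.001, -0.014]
slide [10.5, -142.5, -20.0] rot [0.0, 0.0, 0.0]
slide [14.0, -124.0, 0.0] rot [0.0, 0.0, 0.0]
slide [0.0, 0.0, 93.0] rot [0.0, 0.0, 0.0]
slide [0.0, 0.0, 5.0] rot [0.0, 0.0, 0.0]
```

{"api": "send_rows", "payload": {
  "motion": [
    {"claw":-0.7,"slide":[0,0,-10],"delta_rot":[0,0,0]},
    {"claw":-0.7,"slide":[0,0,-30],"delta_rot":[0,0,0]},
    {"claw":-0.7,"slide":[0,0,-60],"delta_rot":[0,0,0]},
    {"claw":-0.7,"slide":[0,-10,-85],"delta_rot":[0,0,0]},
    {"claw":-0.7,"slide":[2,-35,-100],"delta_rot":[0,0,0]}
  ]
}}

```text
time: 4.45
position: [0.6113, 0.0805, 0.1477]
tool_rot: [0.014, 3.138, 0.004]
ft_force: [0.7, -0.4, -1.1]
grip_width: 0.3
grip_force: 12.0
```

{"api": "send_rows", "payload": {
  "motion": [
    {"claw":-0.7,"slide":[4,-40,0],"delta_rot":[0,0,0]},
    {"claw":-0.7,"slide":[8,-80,0],"delta_rot":[0,0,0]},
    {"claw":-0.7,"slide":[12,-120,0],"delta_rot":[0,0,0]},
    {"claw":-0.7,"slide":[16,-160,0],"delta_rot":[0,0,0]},
    {"claw":-0.7,"slide":[20,-195,0],"delta_rot":[0,0,0]}
  ]
}}

```text
time: 4.95
position: [0.5875, -0.1201, 0.1451]
tool_rot: [0.023, 3.141, -0.001]
ft_force: [1.1, -1.0, -0.7]
grip_width: 0.295
grip_force: 12.0
```

{"api": "send_rows", "payload": {
  "motion": [
    {"claw":-0.7,"slide":[1,-20,0],"delta_rot":[0,0,0]},
    {"claw":-0.7,"slide":[2,-33,0],"delta_rot":[0,0,0]},
    {"claw":-0.7,"slide":[2,-36,0],"delta_rot":[0,0,0]},
    {"claw":-0.7,"slide":[2,-36,0],"delta_rot":[0,0,0]},
    {"claw":-0.7,"slide":[2,-36,0],"delta_rot":[0,0,0]}
  ]
}}

```text
time: 5.45
position: [0.5858, -0.1515, 0.1447]
tool_rot: [0.017, 3.141, 0.001]
ft_force: [0.5, 0.1, 0.4]
grip_width: 0.3
grip_force: 12.0
```

```bash
python3 go.py "[[589,-154,145,180]]"
python3 - <<'E'
from h import *
w=ctrl.get_image("wrist");cv2.imwrite("pics/w2.png",w["color"])
E
python3 go.py "[[589,-154,60,180]]"
```

```text
t 5.45 p [ 585.8 -151.5  144.7] F [0.5 0.1 0.4]
slide [-3.2, -2.5, -0.3] rot [0.001, 0.0, -0.011]
t 5.5 p [ 585.8 -151.5  144.7] F [ 0.1 -0.1 -0.6]
slide [-3.2, -2.5, 84.7] rot [0.001, 0.0, -0.011]
```

View pics/w2.png

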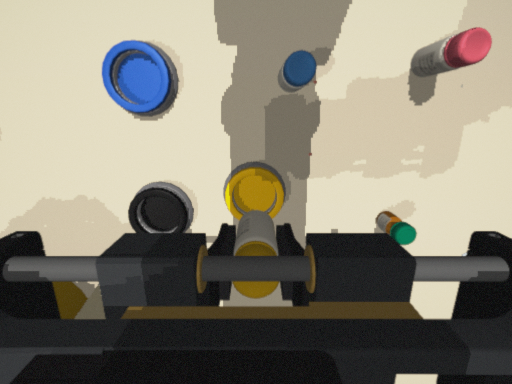

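Wrist view: the yellow bottle is held upright with its stand at (255,193). The black stand is at (160,210), blue stand (139,77), blue cap (299,68) and pink cap (467,47). I'll measure them from this view.

```bash
python3 - <<'E'
from h import *
w=ctrl.get_image("wrist")
cv2.imwrite("pics/w2m.png",mask(w["color"],"black")*255)
for c,uv,z,r in [("yellow",(255,180),.015,25),("blue",(139,77),.017,30),("blue",(299,68),.054,14),("pink",(467,47),.058,14),("black",(160,208),.010,20)]:
    u,st=blob(w["color"],c,uv,r);print(c,np.round(u,1),st,plane(ray(w,u),z).round(4))
for uv,z in [((255,170),.02),((160,184),.02),((160,238),.02),((130,210),.02),((192,210),.02)]:print(uv,plane(ray(w,uv),z).round(4))
E
python3 go.py "[[588,-154,60,180]]"
```

```text
yellow [254.  193.9] [225, 167, 59, 53, 2193] [ 0.5863 -0.1529  0.015 ]
blue [136.1  76.2] [102, 41, 69, 72, 3484] [ 0.473  -0.2588  0.017 ]
blue [299.4  68. ] [284, 51, 32, 35, 864] [ 0.4734 -0.116   0.054 ]
pink [467.4  47.3] [444, 27, 48, 41, 1398] [0.4615 0.0088 0.058 ]
black [251.3 296.4] [0, 188, 512, 196, 61383] [ 0.7137 -0.1577  0.01  ]
(255, 170) [ 0.5602 -0.1515  0.02  ]
(160, 184) [ 0.5734 -0.2471  0.02  ]
(160, 238) [ 0.6325 -0.2535  0.02  ]
(130, 210) [ 0.6006 -0.281   0.02  ]
(192, 210) [ 0.6014 -0.2171  0.02  ]
t 5.55 p [ 585.8 -151.7  144.7] F [-0.2  0.2 -1.2]
slide [-2.2, -2.3, 84.7] rot [0.001, 0.0, -0.011]
```

{"api": "send_rows", "payload": {
  "motion": [
    {"claw":-0.7,"slide":[-1.5,-1.5,35],"delta_rot":[0,0,0]},
    {"claw":-0.7,"slide":[-1.5,-1.5,65],"delta_rot":[0,0,0]},
    {"claw":-0.7,"slide":[-1.5,-1.5,80],"delta_rot":[0,0,0]},
    {"claw":-0.7,"slide":[-1.5,-1.5,86],"delta_rot":[0,0,0]},
    {"claw":-0.7,"slide":[-1.5,-1.5,89],"delta_rot":[0,0,0]}
  ]
}}

```text
time: 6.05
position: [0.5874, -0.1546, 0.0557]
tool_rot: [0.02, 3.141, 0.0]
ft_force: [0.0, -0.0, -0.9]
grip_width: 0.298
grip_force: 12.0
```

{"api": "send_rows", "payload": {
  "motion": [
    {"claw":-0.7,"slide":[0,0,2],"delta_rot":[0,0,0]},
    {"claw":-0.7,"slide":[0,0,3.5],"delta_rot":[0,0,0]},
    {"claw":-0.7,"slide":[0,0,4.5],"delta_rot":[0,0,0]},
    {"claw":-0.7,"slide":[0,0,4.5],"delta_rot":[0,0,0]},
    {"claw":-0.7,"slide":[0,0,4.5],"delta_rot":[0,0,0]}
  ]
}}

```text
time: 6.55
position: [0.5872, -0.1553, 0.0514]
tool_rot: [0.022, 3.141, -0.001]
ft_force: [-0.4, -0.4, -0.3]
grip_width: 0.299
grip_force: 12.0
```

{"api": "send_rows", "payload": {
  "motion": [
    {"claw":-0.7,"slide":[0,0,0.5],"delta_rot":[0,0,0]},
    {"claw":-0.7,"slide":[0,0,1],"delta_rot":[0,0,0]},
    {"claw":-0.7,"slide":[0,0,1],"delta_rot":[0,0,0]}
  ]
}}

```text
time: 6.85
position: [0.5873, -0.1552, 0.051]
tool_rot: [0.022, 3.141, -0.001]
ft_force: [-2.5, 1.0, 5.1]
grip_width: 0.3
grip_force: 12.0
```

{"api": "send_rows", "payload": {
  "motion": [
    {"claw":-0.3,"slide":[0,0,-0.3],"delta_rot":[0,0,0]},
    {"claw":-0.1,"slide":[0,0,-0.3],"delta_rot":[0,0,0]},
    {"claw":0.1,"slide":[0,0,-0.3],"delta_rot":[0,0,0]},
    {"claw":0.2,"slide":[0,0,-0.3],"delta_rot":[0,0,0]},
    {"claw":0.2,"slide":[0,0,-10],"delta_rot":[0,0,0]}
  ]
}}

```text
time: 7.35
position: [0.5858, -0.155, 0.0589]
tool_rot: [-0.022, -3.139, -0.001]
ft_force: [-0.7, -0.1, 0.2]
grip_width: 0.576
grip_force: 0.0
```

{"api": "send_rows", "payload": {
  "motion": [
    {"claw":0.2,"slide":[0,0,-20],"delta_rot":[0,0,0]},
    {"claw":0.2,"slide":[0,0,-50],"delta_rot":[0,0,0]},
    {"claw":0.2,"slide":[0,0,-80],"delta_rot":[0,0,0]},
    {"claw":0.2,"slide":[10,10,-90],"delta_rot":[0,0,0]},
    {"claw":0.2,"slide":[40,40,-90],"delta_rot":[0,0,0]}
  ]
}}

```text
time: 7.85
position: [0.5505, -0.1172, 0.1531]
tool_rot: [0.029, 3.135, -0.002]
ft_force: [0.8, 0.4, 0.4]
grip_width: 0.599
grip_force: 0.0
```

```bash
python3 go.py "[[461,10,120,180],[461,10,45,180]]"
python3 - <<'E'
from h import *
a=ctrl.get_image("side")["color"];cv2.imwrite("pics/s2.png",cv2.resize(a[120:330,150:370],None,fx=2.5,fy=2.5))
E
```

```text
t 7.85 p [ 550.5 -117.2  153.1] F [0.8 0.4 0.4]
slide [92.0, 125.6, 32.3] rot [-0.001, 0.007, -0.018]
slide [0.0, 0.0, 75.0] rot [0.0, 0.0, 0.0]
```

View pics/s2.png

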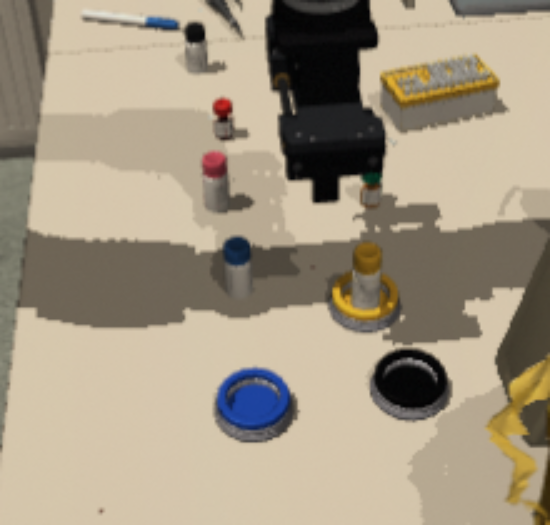

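The yellow bottle stands upright in its stand (crop 366,270). Next is pink.

{"api": "send_rows", "payload": {
  "motion": [
    {"claw":0.3,"slide":[23,31,5],"delta_rot":[0,0,-0.005]},
    {"claw":0.3,"slide":[46,62,10],"delta_rot":[0,0,-0.01]},
    {"claw":0.3,"slide":[70,95,15],"delta_rot":[0,0,-0.018]},
    {"claw":0.3,"slide":[87,120,25],"delta_rot":[0,0,-0.018]},
    {"claw":0.3,"slide":[91,125,32],"delta_rot":[0,0,-0.018]}
  ]
}}

```text
time: 8.4
position: [0.4563, 0.0147, 0.118]
tool_rot: [0.015, -3.141, 0.003]
ft_force: [0.4, 0.1, 0.0]
grip_width: 0.648
grip_force: 0.0
```

{"api": "send_rows", "payload": {
  "motion": [
    {"claw":0.3,"slide":[0,0,8],"delta_rot":[0,0,0]},
    {"claw":0.3,"slide":[0,0,8],"delta_rot":[0,0,0]},
    {"claw":0.3,"slide":[0,0,8],"delta_rot":[0,0,0]}
  ]
}}

```text
time: 8.7
position: [0.459, 0.0106, 0.1101]
tool_rot: [-0.004, 3.142, 0.001]
ft_force: [-0.0, -0.0, 0.3]
grip_width: 0.648
grip_force: 0.0
```

```bash
python3 go.py "[[461.5,9,45,180]]"
```

```text
t 8.7 p [459.   10.6 110.1] F [-0.  -0.   0.3]
slide [-2.5, -1.7, 65.1] rot [0.001, 0.0, 0.003]
```

{"api": "send_rows", "payload": {
  "motion": [
    {"claw":0.3,"slide":[-2.5,-1.5,25],"delta_rot":[0,0,0]},
    {"claw":0.3,"slide":[-2.5,-1.5,50],"delta_rot":[0,0,0]},
    {"claw":0.3,"slide":[-2.5,-1.5,65],"delta_rot":[0,0,0]},
    {"claw":0.3,"slide":[-2.5,-1.5,65],"delta_rot":[0,0,0]},
    {"claw":-0.2,"slide":[-2.5,-1.5,65],"delta_rot":[0,0,0]}
  ]
}}

```text
time: 9.2
position: [0.4615, 0.0099, 0.0454]
tool_rot: [-0.005, 3.141, 0.001]
ft_force: [-0.4, 0.9, 0.8]
grip_width: 0.612
grip_force: 0.0
```

{"api": "send_rows", "payload": {
  "motion": [
    {"claw":-0.7,"slide":[0,0,0],"delta_rot":[0,0,0]},
    {"claw":-0.7,"slide":[0,0,0],"delta_rot":[0,0,0]},
    {"claw":-0.7,"slide":[0,0,0],"delta_rot":[0,0,0]},
    {"claw":-0.7,"slide":[0,0,0],"delta_rot":[0,0,0]},
    {"claw":-0.7,"slide":[0,0,0],"delta_rot":[0,0,0]}
  ],
  "grip_force": 12
}}

```text
time: 9.7
position: [0.4612, 0.01, 0.0455]
tool_rot: [-0.007, 3.141, -0.001]
ft_force: [-0.7, -0.3, 3.3]
grip_width: 0.299
grip_force: 12.0
```

```bash
python3 go.py "[[461,9,140,180],[520,135,145,180],[578,255,145,180]]"
```

```text
t 9.7 p [461.2  10.   45.5] F [-0.7 -0.3  3.3]
slide [0.1, -1.0, -94.5] rot [-0.001, 0.001, 0.004]
slide [-59.0, 126.0, -5.0] rot [0.0, 0.0, 0.0]
slide [-58.0, 120.0, 0.0] rot [0.0, 0.0, 0.0]
```

{"api": "send_rows", "payload": {
  "motion": [
    {"claw":-0.7,"slide":[0,0,-10],"delta_rot":[0,0,0]},
    {"claw":-0.7,"slide":[0,0,-30],"delta_rot":[0,0,0]},
    {"claw":-0.7,"slide":[0,0,-60],"delta_rot":[0,0,0]},
    {"claw":-0.7,"slide":[-5,10,-85],"delta_rot":[0,0,0]},
    {"claw":-0.7,"slide":[-17,35,-100],"delta_rot":[0,0,0]}
  ]
}}

```text
time: 10.2
position: [0.4782, 0.0433, 0.1473]
tool_rot: [0.0, 3.14, -0.005]
ft_force: [0.7, 0.0, -0.4]
grip_width: 0.297
grip_force: 12.0
```

{"api": "send_rows", "payload": {
  "motion": [
    {"claw":-0.7,"slide":[-19,40,0],"delta_rot":[0,0,0]},
    {"claw":-0.7,"slide":[-38,80,0],"delta_rot":[0,0,0]},
    {"claw":-0.7,"slide":[-57,120,0],"delta_rot":[0,0,0]},
    {"claw":-0.7,"slide":[-76,160,0],"delta_rot":[0,0,0]},
    {"claw":-0.7,"slide":[-92,193,0],"delta_rot":[0,0,0]}
  ]
}}

```text
time: 10.7
position: [0.5692, 0.241, 0.1454]
tool_rot: [0.008, -3.141, -0.002]
ft_force: [0.4, 0.4, -0.8]
grip_width: 0.302
grip_force: 12.0
```

{"api": "send_rows", "payload": {
  "motion": [
    {"claw":-0.7,"slide":[-6,12,0],"delta_rot":[0,0,0]},
    {"claw":-0.7,"slide":[-8,17,10],"delta_rot":[0,0,0]},
    {"claw":-0.7,"slide":[-8,17,20],"delta_rot":[0,0,0]},
    {"claw":-0.7,"slide":[-8,17,25],"delta_rot":[0,0,0]},
    {"claw":-0.7,"slide":[-8,17,25],"delta_rot":[0,0,0]}
  ]
}}

```text
time: 11.2
position: [0.5761, 0.2533, 0.1185]
tool_rot: [0.004, -3.139, 0.004]
ft_force: [-0.4, -1.1, -0.6]
grip_width: 0.297
grip_force: 12.0
```

```bash
python3 - <<'E'
from h import *
w=ctrl.get_image("wrist");u,st=blob(w["color"],"pink",(255,190),25);print(np.round(u,1),st,plane(ray(w,u),.017).round(4))
cv2.imwrite("pics/w3.png",w["color"])
E
python3 go.py "[[578,255,55,180]]"
```

```text
[258.5 201.7] [226, 172, 66, 59, 2402] [0.5758 0.256  0.017 ]
t 11.25 p [576.5 253.8 119.4] F [-0.6 -0.4  0.3]
slide [-1.6, 1.3, 64.4] rot [-0.002, -0.001, 0.002]
```

View pics/w3.png

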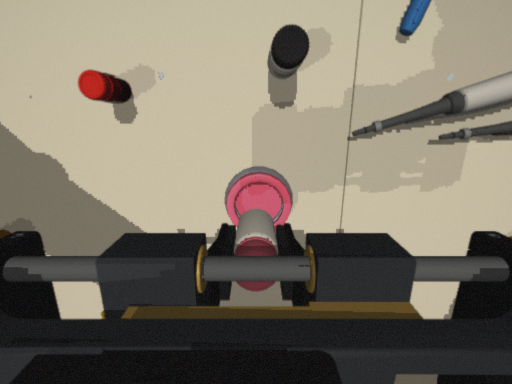

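The pink bottle hangs over its stand (258,202), and the black cap is at (290,47). Lowering.

{"api": "send_rows", "payload": {
  "motion": [
    {"claw":-0.7,"slide":[-1,1,30],"delta_rot":[0,0,0]},
    {"claw":-0.7,"slide":[-1,1,52],"delta_rot":[0,0,0]},
    {"claw":-0.7,"slide":[-1,1,61],"delta_rot":[0,0,0]},
    {"claw":-0.7,"slide":[-1,1,65],"delta_rot":[0,0,0]},
    {"claw":-0.7,"slide":[-1,1,66],"delta_rot":[0,0,0]}
  ]
}}

```text
time: 11.75
position: [0.5781, 0.2565, 0.0546]
tool_rot: [-0.006, 3.141, 0.0]
ft_force: [0.8, 0.5, -0.1]
grip_width: 0.299
grip_force: 12.0
```

{"api": "send_rows", "payload": {
  "motion": [
    {"claw":-0.7,"slide":[0,0,1],"delta_rot":[0,0,0]},
    {"claw":-0.7,"slide":[0,0,1.5],"delta_rot":[0,0,0]},
    {"claw":-0.7,"slide":[0,0,1.8],"delta_rot":[0,0,0]},
    {"claw":-0.7,"slide":[0,0,1.8],"delta_rot":[0,0,0]}
  ]
}}

```text
time: 12.15
position: [0.5779, 0.2567, 0.0526]
tool_rot: [-0.007, 3.141, 0.0]
ft_force: [-0.3, -0.0, -0.6]
grip_width: 0.299
grip_force: 12.0
```

{"api": "send_rows", "payload": {
  "motion": [
    {"claw":-0.7,"slide":[0,0,0.8],"delta_rot":[0,0,0]},
    {"claw":-0.7,"slide":[0,0,1.4],"delta_rot":[0,0,0]},
    {"claw":-0.7,"slide":[0,0,1.8],"delta_rot":[0,0,0]},
    {"claw":-0.7,"slide":[0,0,1.8],"delta_rot":[0,0,0]}
  ]
}}

```text
time: 12.55
position: [0.578, 0.2567, 0.0516]
tool_rot: [-0.007, 3.141, -0.001]
ft_force: [-2.0, -1.3, 6.6]
grip_width: 0.303
grip_force: 12.0
```

{"api": "send_rows", "payload": {
  "motion": [
    {"claw":-0.3,"slide":[0,0,-0.3],"delta_rot":[0,0,0]},
    {"claw":-0.1,"slide":[0,0,-0.3],"delta_rot":[0,0,0]},
    {"claw":0.1,"slide":[0,0,-0.3],"delta_rot":[0,0,0]},
    {"claw":0.2,"slide":[0,0,-0.3],"delta_rot":[0,0,0]},
    {"claw":0.2,"slide":[0,0,-10],"delta_rot":[0,0,0]}
  ]
}}

```text
time: 13.05
position: [0.5767, 0.256, 0.0592]
tool_rot: [0.007, -3.139, 0.002]
ft_force: [-0.0, -0.3, -0.3]
grip_width: 0.575
grip_force: 0.0
```

{"api": "send_rows", "payload": {
  "motion": [
    {"claw":0.2,"slide":[0,0,-20],"delta_rot":[0,0,0]},
    {"claw":0.2,"slide":[0,0,-50],"delta_rot":[0,0,0]},
    {"claw":0.2,"slide":[0,0,-80],"delta_rot":[0,0,0]},
    {"claw":0.2,"slide":[4,-12,-85],"delta_rot":[0,0,0]},
    {"claw":0.2,"slide":[15,-50,-85],"delta_rot":[0,0,0]}
  ]
}}

```text
time: 13.55
position: [0.5633, 0.2114, 0.1485]
tool_rot: [-0.016, 3.137, 0.008]
ft_force: [0.5, -0.1, 0.7]
grip_width: 0.599
grip_force: 0.0
```

```bash
python3 - <<'E'
from h import *
a=ctrl.get_image("side");b=ctrl.get_image("scene")
i=a["color"][90:310,150:370];j=b["color"][110:330,130:430]
cv2.imwrite("pics/s3.png",np.hstack([cv2.resize(i,(330,330)),cv2.resize(j,(450,330))]))
E
python3 go.py "[[518,40,145,180],[475,-118,115,180]]"
```

```text
t 13.65 p [563.4 200.6 145.7] F [-0.3 -0.6 -0.3]
slide [45.2, -160.7, 1.5] rot [-0.005, 0.0, -0.002]
slide [43.0, -158.0, 30.0] rot [0.0, 0.0, 0.0]
```

View pics/s3.png

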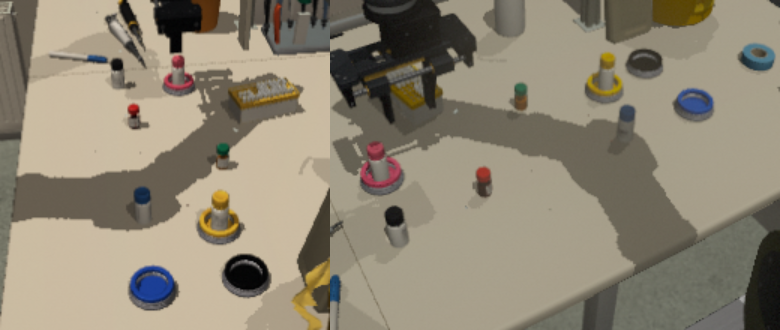

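Pink is seated upright in its stand (scene half 378,165; side half 178,78), and yellow is still fine. Next is blue.

{"api": "send_rows", "payload": {
  "motion": [
    {"claw":0.3,"slide":[11,-40,0],"delta_rot":[0,0,0]},
    {"claw":0.3,"slide":[22,-80,0],"delta_rot":[0,0,0]},
    {"claw":0.3,"slide":[33,-120,0],"delta_rot":[0,0,0]},
    {"claw":0.3,"slide":[44,-160,0],"delta_rot":[0,0,0]},
    {"claw":0.3,"slide":[55,-200,0],"delta_rot":[0,0,0]}
  ]
}}

```text
time: 14.15
position: [0.5084, 0.0052, 0.1459]
tool_rot: [-0.007, 3.141, -0.001]
ft_force: [0.8, -0.0, 0.2]
grip_width: 0.65
grip_force: 0.0
```

{"api": "send_rows", "payload": {
  "motion": [
    {"claw":0.3,"slide":[11,-40,10],"delta_rot":[0,0,0]},
    {"claw":0.3,"slide":[22,-80,20],"delta_rot":[0,0,0]},
    {"claw":0.3,"slide":[31,-110,30],"delta_rot":[0,0,0]},
    {"claw":0.3,"slide":[33,-118,32],"delta_rot":[0,0,0]},
    {"claw":0.3,"slide":[33,-118,32],"delta_rot":[0,0,0]}
  ]
}}

```text
time: 14.65
position: [0.476, -0.1128, 0.1135]
tool_rot: [0.002, -3.141, -0.0]
ft_force: [-0.0, 0.8, -0.1]
grip_width: 0.648
grip_force: 0.0
```

{"api": "send_rows", "payload": {
  "motion": [
    {"claw":0.3,"slide":[0,0,0],"delta_rot":[0,0,0]},
    {"claw":0.3,"slide":[0,0,0],"delta_rot":[0,0,0]}
  ]
}}

```text
time: 14.85
position: [0.4773, -0.1098, 0.1141]
tool_rot: [-0.012, 3.14, 0.0]
ft_force: [-0.2, 0.6, 0.4]
grip_width: 0.652
grip_force: 0.0
```

```bash
python3 - <<'E'
from h import *
w=ctrl.get_image("wrist");u,st=blob(w["color"],"blue",(255,215),25);print(np.round(u,1),st,plane(ray(w,u),.056).round(4))
E
python3 go.py "[[474,-117.5,43,180]]"
```

```text
[247.8 212. ] [233, 196, 30, 33, 787] [ 0.4719 -0.1158  0.056 ]
t 14.9 p [ 477.1 -110.   114. ] F [-0.1 -0.1 -0.6]
slide [3.3, -7.5, 71.0] rot [0.0, 0.001, 0.007]
```

{"api": "send_rows", "payload": {
  "motion": [
    {"claw":0.3,"slide":[3.5,-7,20],"delta_rot":[0,0,0]},
    {"claw":0.3,"slide":[3.5,-7,50],"delta_rot":[0,0,0]},
    {"claw":0.3,"slide":[3.5,-7,71],"delta_rot":[0,0,0]},
    {"claw":0.3,"slide":[3.5,-7,71],"delta_rot":[0,0,0]},
    {"claw":-0.2,"slide":[3.5,-7,71],"delta_rot":[0,0,0]}
  ]
}}

```text
time: 15.4
position: [0.4734, -0.1177, 0.0429]
tool_rot: [-0.009, 3.141, 0.001]
ft_force: [0.5, -0.0, 0.8]
grip_width: 0.614
grip_force: 0.0
```

{"api": "send_rows", "payload": {
  "motion": [
    {"claw":-0.7,"slide":[0,0,0],"delta_rot":[0,0,0]},
    {"claw":-0.7,"slide":[0,0,0],"delta_rot":[0,0,0]},
    {"claw":-0.7,"slide":[0,0,0],"delta_rot":[0,0,0]},
    {"claw":-0.7,"slide":[0,0,0],"delta_rot":[0,0,0]},
    {"claw":-0.7,"slide":[0,0,0],"delta_rot":[0,0,0]}
  ],
  "grip_force": 12
}}

```text
time: 15.9
position: [0.4732, -0.119, 0.043]
tool_rot: [-0.006, 3.141, -0.001]
ft_force: [-0.2, -0.2, 4.0]
grip_width: 0.298
grip_force: 12.0
```

```bash
python3 go.py "[[474,-117,120,180],[473,-260,120,180]]"
```

```text
t 15.9 p [ 473.2 -119.    43. ] F [-0.2 -0.2  4. ]
slide [-0.8, 1.9, -77.0] rot [-0.001, 0.001, 0.004]
slide [1.0, -143.0, 0.0] rot [0.0, 0.0, 0.0]
```

{"api": "send_rows", "payload": {
  "motion": [
    {"claw":-0.7,"slide":[0,0,-10],"delta_rot":[0,0,0]},
    {"claw":-0.7,"slide":[0,0,-35],"delta_rot":[0,0,0]},
    {"claw":-0.7,"slide":[0,-5,-65],"delta_rot":[0,0,0]},
    {"claw":-0.7,"slide":[0,-25,-77],"delta_rot":[0,0,0]},
    {"claw":-0.7,"slide":[0,-65,-77],"delta_rot":[0,0,0]}
  ]
}}

```text
time: 16.4
position: [0.4753, -0.182, 0.1226]
tool_rot: [-0.016, 3.137, -0.004]
ft_force: [0.6, 1.2, -0.4]
grip_width: 0.3
grip_force: 12.0
```

{"api": "send_rows", "payload": {
  "motion": [
    {"claw":-0.7,"slide":[0,-40,0],"delta_rot":[0,0,0]},
    {"claw":-0.7,"slide":[0,-65,0],"delta_rot":[0,0,0]},
    {"claw":-0.7,"slide":[0,-76,0],"delta_rot":[0,0,0]},
    {"claw":-0.7,"slide":[0,-76,0],"delta_rot":[0,0,0]},
    {"claw":-0.7,"slide":[0,-76,0],"delta_rot":[0,0,0]}
  ]
}}

```text
time: 16.9
position: [0.4736, -0.258, 0.1195]
tool_rot: [0.009, -3.141, -0.002]
ft_force: [-0.6, -0.5, 0.2]
grip_width: 0.295
grip_force: 12.0
```

```bash
python3 - <<'E'
from h import *
w=ctrl.get_image("wrist");u,st=blob(w["color"],"blue",(255,190),25);print(np.round(u,1),st,plane(ray(w,u),.017).round(4))
cv2.imwrite("pics/w4.png",w["color"])
E
python3 go.py "[[473.5,-260.5,51,180]]"
```

```text
[253.9 198.7] [222, 170, 65, 56, 2432] [ 0.4709 -0.2593  0.017 ]
t 16.95 p [ 473.8 -257.6  119.5] F [ 0.8  0.8 -0.6]
slide [0.3, -3.0, 68.5] rot [0.001, -0.0, 0.007]
```

View pics/w4.png

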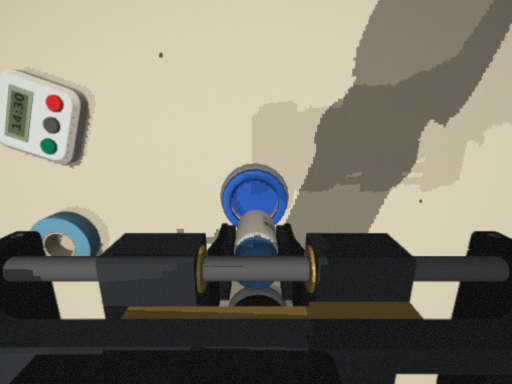

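The blue bottle is over its stand (254,199). Lowering.

{"api": "send_rows", "payload": {
  "motion": [
    {"claw":-0.7,"slide":[0.5,-2.5,30],"delta_rot":[0,0,0]},
    {"claw":-0.7,"slide":[0.5,-2.5,52],"delta_rot":[0,0,0]},
    {"claw":-0.7,"slide":[0.5,-2.5,63],"delta_rot":[0,0,0]},
    {"claw":-0.7,"slide":[0.5,-2.5,67],"delta_rot":[0,0,0]},
    {"claw":-0.7,"slide":[0.5,-2.5,68.5],"delta_rot":[0,0,0]}
  ]
}}

```text
time: 17.45
position: [0.4734, -0.2616, 0.0512]
tool_rot: [-0.009, 3.141, 0.0]
ft_force: [0.9, -0.4, 0.2]
grip_width: 0.301
grip_force: 12.0
```

{"api": "send_rows", "payload": {
  "motion": [
    {"claw":-0.7,"slide":[0,0,0.8],"delta_rot":[0,0,0]},
    {"claw":-0.7,"slide":[0,0,1.5],"delta_rot":[0,0,0]},
    {"claw":-0.7,"slide":[0,0,2],"delta_rot":[0,0,0]},
    {"claw":-0.7,"slide":[0,0,2],"delta_rot":[0,0,0]}
  ]
}}

```text
time: 17.85
position: [0.4731, -0.2626, 0.0493]
tool_rot: [-0.006, 3.141, -0.001]
ft_force: [0.0, 0.1, -0.3]
grip_width: 0.299
grip_force: 12.0
```

{"api": "send_rows", "payload": {
  "motion": [
    {"claw":-0.7,"slide":[0,0,0.6],"delta_rot":[0,0,0]},
    {"claw":-0.7,"slide":[0,0,1.1],"delta_rot":[0,0,0]},
    {"claw":-0.7,"slide":[0,0,1.1],"delta_rot":[0,0,0]}
  ]
}}

```text
time: 18.15
position: [0.4732, -0.2625, 0.049]
tool_rot: [0.006, -3.142, 0.001]
ft_force: [-3.2, 0.8, 8.2]
grip_width: 0.3
grip_force: 12.0
```

{"api": "send_rows", "payload": {
  "motion": [
    {"claw":-0.3,"slide":[0,0,-0.3],"delta_rot":[0,0,0]},
    {"claw":-0.1,"slide":[0,0,-0.3],"delta_rot":[0,0,0]},
    {"claw":0.1,"slide":[0,0,-0.3],"delta_rot":[0,0,0]},
    {"claw":0.2,"slide":[0,0,-0.3],"delta_rot":[0,0,0]},
    {"claw":0.2,"slide":[0,0,-10],"delta_rot":[0,0,0]}
  ]
}}

```text
time: 18.65
position: [0.4719, -0.2618, 0.0569]
tool_rot: [0.007, -3.139, -0.003]
ft_force: [-0.8, 1.0, -0.5]
grip_width: 0.571
grip_force: 0.0
```

{"api": "send_rows", "payload": {
  "motion": [
    {"claw":0.2,"slide":[0,0,-20],"delta_rot":[0,0,0]},
    {"claw":0.2,"slide":[0,0,-50],"delta_rot":[0,0,0]},
    {"claw":0.2,"slide":[0,0,-80],"delta_rot":[0,0,0]},
    {"claw":0.2,"slide":[-2,15,-90],"delta_rot":[0,0,0]},
    {"claw":0.2,"slide":[-10,55,-90],"delta_rot":[0,0,0]}
  ]
}}

```text
time: 19.15
position: [0.4831, -0.2105, 0.1498]
tool_rot: [0.004, 3.139, -0.005]
ft_force: [1.1, -0.0, -1.2]
grip_width: 0.598
grip_force: 0.0
```

{"api": "send_rows", "payload": {
  "motion": [
    {"claw":0.2,"slide":[-5,45,0],"delta_rot":[0,0,0]},
    {"claw":0.2,"slide":[-10,90,0],"delta_rot":[0,0,0]},
    {"claw":0.2,"slide":[-12,135,0],"delta_rot":[0,0,0]},
    {"claw":0.2,"slide":[-14,180,0],"delta_rot":[0,0,0]},
    {"claw":0.2,"slide":[-14,220,0],"delta_rot":[0,0,0]}
  ]
}}

```text
time: 19.65
position: [0.495, 0.0162, 0.1477]
tool_rot: [0.01, -3.142, 0.0]
ft_force: [0.4, 0.5, 0.4]
grip_width: 0.598
grip_force: 0.0
```

```bash
python3 go.py "[[457,270,120,180]]"
```

```text
t 19.65 p [495.   16.2 147.7] F [0.4 0.5 0.4]
slide [36.4, 254.0, 27.7] rot [-0.0, -0.0, 0.006]
```

{"api": "send_rows", "payload": {
  "motion": [
    {"claw":0.3,"slide":[6,45,0],"delta_rot":[0,0,0]},
    {"claw":0.3,"slide":[13,90,0],"delta_rot":[0,0,0]},
    {"claw":0.3,"slide":[19,135,0],"delta_rot":[0,0,0]},
    {"claw":0.3,"slide":[26,180,5],"delta_rot":[0,0,0]},
    {"claw":0.3,"slide":[32,225,12],"delta_rot":[0,0,0]}
  ]
}}

```text
time: 20.15
position: [0.4617, 0.2399, 0.1359]
tool_rot: [-0.007, 3.141, -0.001]
ft_force: [0.9, 0.3, 0.6]
grip_width: 0.654
grip_force: 0.0
```

{"api": "send_rows", "payload": {
  "motion": [
    {"claw":0.3,"slide":[4,27,10],"delta_rot":[0,0,0]},
    {"claw":0.3,"slide":[4,30,18],"delta_rot":[0,0,0]},
    {"claw":0.3,"slide":[4,30,18],"delta_rot":[0,0,0]},
    {"claw":0.3,"slide":[4,30,18],"delta_rot":[0,0,0]},
    {"claw":0.3,"slide":[4,30,18],"delta_rot":[0,0,0]}
  ]
}}

```text
time: 20.65
position: [0.4594, 0.2661, 0.118]
tool_rot: [-0.003, 3.141, -0.001]
ft_force: [-0.3, 0.0, -1.0]
grip_width: 0.651
grip_force: 0.0
```

```bash
python3 - <<'E'
from h import *
w=ctrl.get_image("wrist");cv2.imwrite("pics/w5.png",w["color"])
for uv in [(240,205),(255,205),(270,205)]:print(plane(ray(w,uv),.062).round(4))
a,b=ctrl.get_image("scene")["color"],ctrl.get_image("side")["color"]
cv2.imwrite("pics/s5.png",np.hstack([cv2.resize(b[90:310,150:370],(330,330)),cv2.resize(a[110:330,130:430],(450,330))]))
E
python3 go.py "[[455,275,44,180]]"
```

```text
[0.4476 0.2543 0.062 ]
[0.4476 0.2657 0.062 ]
[0.4475 0.2771 0.062 ]
t 20.8 p [459.4 266.5 118.2] F [-0.   0.4 -0.6]
slide [4.4, 8.5, 74.2] rot [-0.001, 0.001, 0.002]
```

View pics/w5.png

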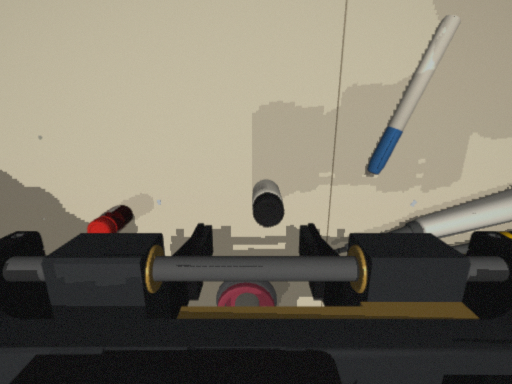

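View pics/s5.png

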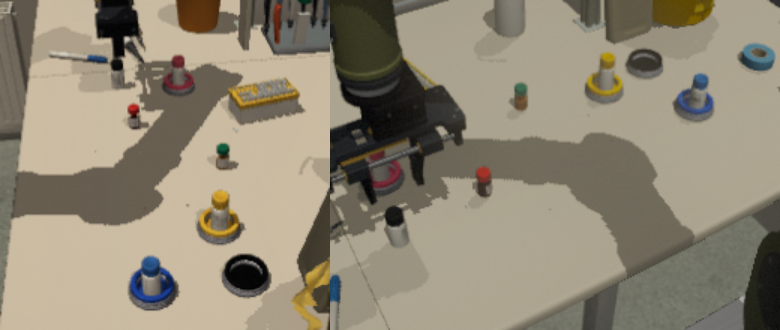

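Blue is seated. The black cap is at (268,210), so about (0.454,0.2755), and nothing is near the finger paths.

{"api": "send_rows", "payload": {
  "motion": [
    {"claw":0.2,"slide":[5.5,9,20],"delta_rot":[0,0,0]},
    {"claw":0.2,"slide":[5.5,9,50],"delta_rot":[0,0,0]},
    {"claw":0.2,"slide":[5.5,9,74],"delta_rot":[0,0,0]},
    {"claw":0.2,"slide":[5.5,9,74],"delta_rot":[0,0,0]},
    {"claw":-0.2,"slide":[5.5,9,74],"delta_rot":[0,0,0]}
  ]
}}

```text
time: 21.3
position: [0.4534, 0.2765, 0.0443]
tool_rot: [0.006, -3.141, -0.0]
ft_force: [0.1, 0.8, 0.7]
grip_width: 0.563
grip_force: 0.0
```

{"api": "send_rows", "payload": {
  "motion": [
    {"claw":-0.7,"slide":[0,0,0],"delta_rot":[0,0,0]},
    {"claw":-0.7,"slide":[0,0,0],"delta_rot":[0,0,0]},
    {"claw":-0.7,"slide":[0,0,0],"delta_rot":[0,0,0]},
    {"claw":-0.7,"slide":[0,0,0],"delta_rot":[0,0,0]},
    {"claw":-0.7,"slide":[0,0,0],"delta_rot":[0,0,0]}
  ],
  "grip_force": 12
}}

```text
time: 21.8
position: [0.4538, 0.2768, 0.0447]
tool_rot: [-0.006, 3.14, 0.0]
ft_force: [-0.2, -0.5, 6.1]
grip_width: 0.302
grip_force: 12.0
```

```bash
python3 go.py "[[454,275,150,180],[520,50,160,180],[609,-253,160,180]]"
```

```text
t 21.8 p [453.8 276.8  44.7] F [-0.2 -0.5  6.1]
slide [-0.3, -1.8, -105.3] rot [0.0, 0.001, 0.004]
slide [-66.0, -225.0, -10.0] rot [0.0, 0.0, 0.0]
slide [-89.0, -303.0, 0.0] rot [0.0, 0.0, 0.0]
```

{"api": "send_rows", "payload": {
  "motion": [
    {"claw":-0.7,"slide":[0,0,-10],"delta_rot":[0,0,0]},
    {"claw":-0.7,"slide":[0,0,-35],"delta_rot":[0,0,0]},
    {"claw":-0.7,"slide":[0,0,-70],"delta_rot":[0,0,0]},
    {"claw":-0.7,"slide":[-4,-12,-95],"delta_rot":[0,0,0]},
    {"claw":-0.7,"slide":[-16,-46,-110],"delta_rot":[0,0,0]}
  ]
}}

```text
time: 22.3
position: [0.4684, 0.2348, 0.1567]
tool_rot: [-0.018, 3.139, 0.005]
ft_force: [0.0, 0.4, -0.5]
grip_width: 0.296
grip_force: 12.0
```

{"api": "send_rows", "payload": {
  "motion": [
    {"claw":-0.7,"slide":[-14,-45,0],"delta_rot":[0,0,0]},
    {"claw":-0.7,"slide":[-28,-90,0],"delta_rot":[0,0,0]},
    {"claw":-0.7,"slide":[-42,-135,0],"delta_rot":[0,0,0]},
    {"claw":-0.7,"slide":[-56,-180,0],"delta_rot":[0,0,0]},
    {"claw":-0.7,"slide":[-70,-225,0],"delta_rot":[0,0,0]}
  ]
}}

```text
time: 22.8
position: [0.5404, 0.0041, 0.1544]
tool_rot: [-0.007, 3.141, -0.001]
ft_force: [0.4, 0.9, 0.5]
grip_width: 0.301
grip_force: 12.0
```

{"api": "send_rows", "payload": {
  "motion": [
    {"claw":-0.7,"slide":[-4,-45,0],"delta_rot":[0,0,0]},
    {"claw":-0.7,"slide":[-8,-90,0],"delta_rot":[0,0,0]},
    {"claw":-0.7,"slide":[-12,-135,0],"delta_rot":[0,0,0]},
    {"claw":-0.7,"slide":[-16,-180,0],"delta_rot":[0,0,0]},
    {"claw":-0.7,"slide":[-25,-220,0],"delta_rot":[0,0,0]}
  ]
}}

```text
time: 23.3
position: [0.5655, -0.2167, 0.1542]
tool_rot: [0.004, -3.141, 0.001]
ft_force: [-0.5, -0.3, -0.0]
grip_width: 0.302
grip_force: 12.0
```

```bash
python3 go.py "[[609,-253,130,180]]"
```

```text
t 23.3 p [ 565.5 -216.7  154.2] F [-0.5 -0.3 -0. ]
slide [-43.4, -36.4, 24.2] rot [-0.001, -0.001, 0.003]
```

{"api": "send_rows", "payload": {
  "motion": [
    {"claw":-0.7,"slide":[-15,-20,8],"delta_rot":[0,0,0]},
    {"claw":-0.7,"slide":[-32,-33,16],"delta_rot":[0,0,0]},
    {"claw":-0.7,"slide":[-43,-36,24],"delta_rot":[0,0,0]},
    {"claw":-0.7,"slide":[-43,-36,24],"delta_rot":[0,0,0]},
    {"claw":-0.7,"slide":[-43,-36,24],"delta_rot":[0,0,0]}
  ]
}}

```text
time: 23.8
position: [0.6093, -0.2478, 0.1298]
tool_rot: [0.01, -3.141, -0.002]
ft_force: [-0.3, 0.5, -0.7]
grip_width: 0.298
grip_force: 12.0
```

```bash
python3 - <<'E'
from h import *
w=ctrl.get_image("wrist");cv2.imwrite("pics/w6.png",w["color"][130:310,130:380].repeat(3,0).repeat(3,1))
for uv in [(255,180),(255,190),(255,200),(240,190),(270,190)]:print(uv,plane(ray(w,uv),.02).round(4))
E
python3 go.py "[[609,-253,53,180]]"
```

```text
(255, 180) [ 0.5902 -0.2482  0.02  ]
(255, 190) [ 0.6    -0.2481  0.02  ]
(255, 200) [ 0.61   -0.2481  0.02  ]
(240, 190) [ 0.6001 -0.2625  0.02  ]
(270, 190) [ 0.5999 -0.2338  0.02  ]
t 23.85 p [ 609.2 -247.9  130.2] F [-0.1 -0.7 -0.1]
slide [0.3, -5.1, 77.2] rot [0.001, -0.0, 0.006]
```

View pics/w6.png

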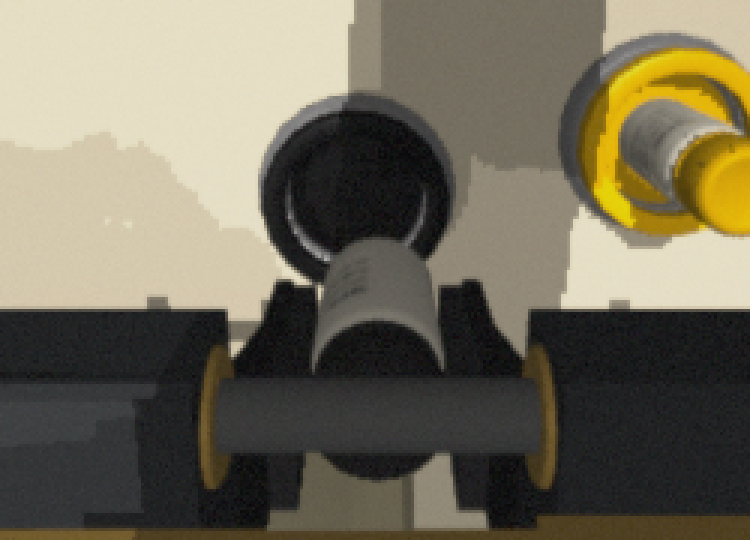

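The black stand's collar spans columns 217–280 and is centred near (249,196), so about (0.607,-0.254). That agrees with the triangulation. Lowering there.

{"api": "send_rows", "payload": {
  "motion": [
    {"claw":-0.7,"slide":[0.5,-5,25],"delta_rot":[0,0,0]},
    {"claw":-0.7,"slide":[0.5,-5,53],"delta_rot":[0,0,0]},
    {"claw":-0.7,"slide":[0.5,-5,70],"delta_rot":[0,0,0]},
    {"claw":-0.7,"slide":[0.5,-5,75],"delta_rot":[0,0,0]},
    {"claw":-0.7,"slide":[0.5,-5,77],"delta_rot":[0,0,0]}
  ]
}}

```text
time: 24.35
position: [0.6089, -0.2542, 0.053]
tool_rot: [0.008, -3.142, -0.0]
ft_force: [-0.1, 0.0, -0.0]
grip_width: 0.295
grip_force: 12.0
```

{"api": "send_rows", "payload": {
  "motion": [
    {"claw":-0.7,"slide":[0,0,0.8],"delta_rot":[0,0,0]},
    {"claw":-0.7,"slide":[0,0,1.5],"delta_rot":[0,0,0]},
    {"claw":-0.7,"slide":[0,0,2.2],"delta_rot":[0,0,0]},
    {"claw":-0.7,"slide":[0,0,2.2],"delta_rot":[0,0,0]}
  ]
}}

```text
time: 24.75
position: [0.6091, -0.2549, 0.0512]
tool_rot: [-0.006, 3.141, -0.001]
ft_force: [-0.9, -0.1, 0.1]
grip_width: 0.298
grip_force: 12.0
```

{"api": "send_rows", "payload": {
  "motion": [
    {"claw":-0.7,"slide":[0,0,0.6],"delta_rot":[0,0,0]},
    {"claw":-0.7,"slide":[0,0,1.1],"delta_rot":[0,0,0]},
    {"claw":-0.7,"slide":[0,0,1.1],"delta_rot":[0,0,0]}
  ]
}}

```text
time: 25.05
position: [0.6092, -0.2549, 0.0507]
tool_rot: [-0.006, 3.141, -0.001]
ft_force: [-2.5, 0.7, 5.4]
grip_width: 0.295
grip_force: 12.0
```

Contact again at 5 N. Releasing and retreating toward the robot.

{"api": "send_rows", "payload": {
  "motion": [
    {"claw":-0.3,"slide":[0,0,-0.3],"delta_rot":[0,0,0]},
    {"claw":-0.1,"slide":[0,0,-0.3],"delta_rot":[0,0,0]},
    {"claw":0.1,"slide":[0,0,-0.3],"delta_rot":[0,0,0]},
    {"claw":0.2,"slide":[0,0,-0.3],"delta_rot":[0,0,0]},
    {"claw":0.2,"slide":[0,0,-10],"delta_rot":[0,0,0]}
  ]
}}

```text
time: 25.55
position: [0.6077, -0.2544, 0.0583]
tool_rot: [0.007, -3.139, -0.002]
ft_force: [0.3, 0.6, -1.0]
grip_width: 0.575
grip_force: 0.0
```

{"api": "send_rows", "payload": {
  "motion": [
    {"claw":0.2,"slide":[0,0,-20],"delta_rot":[0,0,0]},
    {"claw":0.2,"slide":[0,0,-50],"delta_rot":[0,0,0]},
    {"claw":0.2,"slide":[0,0,-80],"delta_rot":[0,0,0]},
    {"claw":0.2,"slide":[10,5,-110],"delta_rot":[0,0,0]},
    {"claw":0.2,"slide":[40,30,-130],"delta_rot":[0,0,0]}
  ]
}}

```text
time: 26.05
position: [0.5707, -0.2274, 0.1924]
tool_rot: [-0.001, 3.137, -0.002]
ft_force: [0.2, -0.1, 1.5]
grip_width: 0.599
grip_force: 0.0
```

{"api": "send_rows", "payload": {
  "motion": [
    {"claw":0.2,"slide":[15,40,-10],"delta_rot":[0,0,0]},
    {"claw":0.2,"slide":[30,80,-20],"delta_rot":[0,0,0]},
    {"claw":0.2,"slide":[45,120,-20],"delta_rot":[0,0,0]},
    {"claw":0.2,"slide":[60,160,-20],"delta_rot":[0,0,0]},
    {"claw":0.2,"slide":[60,200,-20],"delta_rot":[0,0,0]}
  ]
}}

```text
time: 26.55
position: [0.5063, -0.0238, 0.21]
tool_rot: [0.006, -3.141, 0.005]
ft_force: [0.7, -1.1, 0.3]
grip_width: 0.599
grip_force: 0.0
```

{"api": "send_rows", "payload": {
  "motion": [
    {"claw":0.2,"slide":[0,20,0],"delta_rot":[0,0,0]},
    {"claw":0.2,"slide":[0,30,0],"delta_rot":[0,0,0]},
    {"claw":0.2,"slide":[0,30,0],"delta_rot":[0,0,0]},
    {"claw":0.2,"slide":[0,30,0],"delta_rot":[0,0,0]},
    {"claw":0.2,"slide":[0,30,0],"delta_rot":[0,0,0]}
  ]
}}

```text
time: 27.05
position: [0.5079, 0.003, 0.2094]
tool_rot: [0.003, -3.141, 0.0]
ft_force: [-0.3, -0.2, 0.4]
grip_width: 0.6
grip_force: 0.0
```

Run:
```python
from h import *
a,b=ctrl.get_image("scene")["color"],ctrl.get_image("side")["color"]
cv2.imwrite("pics/s7.png",np.hstack([cv2.resize(b[100:310,190:350],(350,460)),cv2.resize(a[110:290,130:400],(450,460))]))
```

```text
(no output)
```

View pics/s7.png

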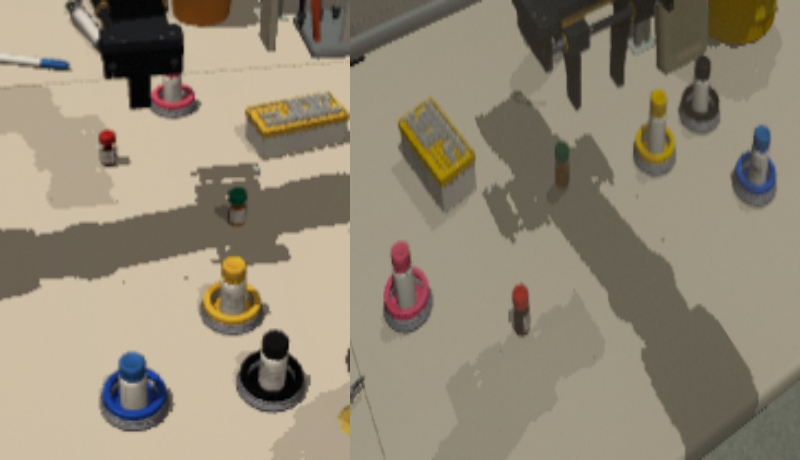

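All four bottles stand upright in their matching stands, and both vials are where they were.

```bash
python3 -c "
from bench import ctrl;print(ctrl.close_job())"
```

```text
the job is handed in; nothing more can be done
None
```

I set all four bottles upright and fully down in the stands matching their caps (yellow, pink, blue, black, in that order), left both vials standing where they were, and handed the job in at about 27 s.

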